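# Set out the donated pile on the shop table

## Task

Take the donated pile apart from the top: set the copper tin in the middle of the round cork mat, the yellow card box flat in the middle of the green tray and square with it, and the red book flat in the middle of the white riser, lengthwise along it. Then close the domino box with the pale wooden lid: tuck one end under the brass lip and lower the other end inside the stop, so that it lies flat and straight on the box. Leave the mug and the toy van where they stand.

Things in the scene. Friction and masses are not known exactly. Their poses are not given: they have to be found in the camera images.
- tin: Small round copper-coloured tin with a white spot on its top, 44 mm across, 28 mm high; it starts on top of the stack, on the card box. Origin: centre of its underside, z up.
- cards: Yellow card-game box with a blue band near one end and a white label, 70 (x) by 50 (y) by 20 (z) mm; it starts on the book. Origin: centre of its underside.
- book: Small red book lying flat, 92 (x) by 60 (y) by 18 (z) mm, about 0.1 kg; it starts on the wooden lid. Origin: centre of its underside.
- lid: Flat pale wood lid of the domino box, a thin dark line across each end, 130 (x) by 50 (y) by 14 (z) mm, ends alike; starts flat on the table under the stack, its ends showing. Origin: centre of its underside. It goes in with one end tilted down about 8 degrees, slid under the lip, then the other end lowered inside the stop; at home its origin is at z = 30, x = -2 to 4, y = 0 mm of the box.
- domino_box: Fixed open dark-wood box of white dominoes, 152 (x) by 50 (y) mm. Origin: centre of its underside. Lid's seat: wall tops at z = 30 mm, from x = -67 to 69 mm (end wall). At the +x end a brass lip overhangs the seat from x = 55 to 77 mm, its underside at z = 48, top at 54 mm. At the -x end a stop (x = -75 to -67 mm) rises to z = 39 mm. No side walls above the seat.
- riser: Fixed white display riser (small flat platform), 120 (x) by 84 (y) mm, top 25 mm above its origin, the place of the book. Origin: centre of its underside on the table.
- tray: Fixed shallow green tray, 124 (x) by 114 (y) mm outside, walls 4 mm thick and 10 mm high, floor 4 mm thick, the place of the card box. Origin: centre of its underside on the table.
- coaster: Fixed round cork mat, 92 mm across, 5 mm thick, the place of the tin. Origin: centre of its underside on the table.
- cup: Loose blue china mug, 72 mm across, 65 mm high; a bystander. Origin: centre of its underside.
- van: Loose white and red toy van, about 85 by 44 by 55 mm; a bystander. Origin: centre of its underside.

How it is judged:
By the outcome, as a careful person would: the job done as asked, in the order asked, and still so for the second after the job is handed in, with the robot touching nothing.
It also fails if it takes over 114 s, if anything falls off the work surface, if the arm or the gripper's body presses on something with over 40 N, if the wrist force passes 120 N, or if a joint passes its speed limit or range.

## Robot

A 6-joint arm with a two-finger parallel gripper is mounted at the origin on the work surface. World frame = base frame: x ahead of the robot, y to its left, z up, the work surface at z = 0. Lengths are in m, angles in degrees, forces in N, time in s.
With the tool pointing down it reaches from about 0.4 to 0.825 m from the base axis. Payload 7 kg.
Tool frame: the origin (TCP) lies on the centre line of the jaws, within the pads' length; the fingertips stand 19 mm ahead of it and the grasp point (between the pads) is the TCP (r.tip_extent is the distance from the TCP to the fingertips, in m); z points along the fingers, y is the line along which they close (so a half turn about z gives the same grasp; the last joint's range is limited). The gripper opens to 88 mm and grips with 3 to 60 N. Pads are 19 mm wide; open, the fingers measure 130 mm over their backs; the gripper's body (78 mm by 193 mm) begins 47 mm behind the grasp point.
Start: joints at [-58.608, 20.546, 0.682, 0, -70.136, -16.507], TCP at [0.173, -0.652, 0.246] pointing down, gripper open.
Joint ranges: [-176.03, 176.03], [-82.01, 121.73], [-58.28, 71.71], [-173.87, 95.51], [-174.79, -0.11], [-173.66, 173.66]. Speed limits (degrees/s): [136.94, 136.94, 172.46, 180, 180, 180].

## Interface

Orientations are given as [roll, pitch, yaw] about the fixed x, y, z axes, in that order (R = Rz(yaw) Ry(pitch) Rx(roll)).
In Python, from plant import r gives the robot as it stands. The module is installed in compiled form; this text tells all that it offers.
- The arm moves only by the tool jog_arm, never from a script. Its argument "deltas" is a list that holds one entry, the list of rows, each a list of 5 numbers: the opening, from -1 (shut) to 1 (fully open), then the shift along the world's x, y, z in cm, then the turn about the world's z in rad. In form: [[[claw, dx, dy, dz, turn], ...]]. A call has 1 to 8 rows; each row shifts and turns the commanded pose from where the row before left it; what a row does not reach is not made up. A row lasts 1/8 s, in which the tool goes at most 62.5 mm and 10.7 degrees, less where a joint would pass 70% of its speed; a pose out of reach is approached as far as the arm can. A call with a gripper value outside its range is refused whole. The fingers move at their own pace and stop on an object; "force" is the grip in N (left out, the last holds). Time passes only in rows, so rows that do not move let the fingers close. It gives the time, the measured TCP pose, the force, the opening and the grip force at its end, in the units of the state.
- r.get_state(): the state, without advancing time (a new reading comes with each control period).
- r.capture(name): name is "side" or "top"; returns the picture (420x560x3 uint8, blue, green, red); there is no depth.
- r.camera_info(name): a dict with "fx", "fy", "cx", "cy" (pixels), "view" (4x4, takes a point from world to camera coordinates). Camera axes: x right, y up, looking along -z (the intrinsics and any distortion apply to the point x, -y, -z); pixel columns grow to the right and rows downward; lengths in m; the calibration is good to about 2 mm. A picture is of the moment at which its call begins. camera_info takes no time and is no camera call.
- r.close_job(): hands the job in; it is judged then, once.
The state is a dict: "time_s": time; "joints": joint angles; "qd": joint speeds; "joint_torque": joint torques, N m; "tcp_pos": TCP position; "eef_rot": TCP orientation; "contact_force": force on the tool from outside, world axes, zero at the start; "moment": the same for the moment, N m; "gripper_width": finger opening in m; "gripper_force": force on a finger pad.
Only numpy, scipy, OpenCV 4.12 (cv2) and the standard library are available. Lean on these libraries where they do the work, as an engineer would, in place of code of your own. Each camera call takes 0.05 s, during which the arm holds its last target. There are 200 camera calls.

## Working session

There is one attempt and no reset: what is moved stays moved. The work goes in short steps, Python scripts to look and compute and a tool call to move; the robot and the scene stay as the last step left them, time stands still between calls to the robot, and variables do not carry over. Pictures are saved under pics/ and viewed, at most 14 in all, crops included, and the job is handed in when it is done.

Besides the shell and the picture viewer there is one more tool, called after ">>>" as name(argument=value, ...), one argument or row to a line, values as JSON. jog_arm: Moves the arm, as the interface text tells. Its arguments: {"type":"object","properties":{"deltas":{"type":"array"},"force":{"type":"number"}},"required":["deltas"]}

```bash
mkdir -p pics
python3 - <<'E'
from plant import r
import cv2
for n in("top","side"):
    cv2.imwrite(f"pics/{n}0.png",r.capture(n)); c=r.camera_info(n); print({k:(v if k!='view' else [[round(float(x),4) for x in row] for row in v]) for k,v in c.items()})
print(r.get_state())
E
```

```text
{'fx': 520.7787693858821, 'fy': 520.7787693858821, 'cx': 292.84369542721504, 'cy': 216.69734655275153, 'view': [[0.0093, -1.0, 0.0018, -0.0138], [0.9858, 0.0095, 0.1676, -0.5507], [-0.1676, 0.0002, 0.9859, -1.3288], [0.0, 0.0, 0.0, 1.0]]}
{'fx': 509.98051590519407, 'fy': 509.98051590519407, 'cx': 277.3014008646107, 'cy': 207.90523071493703, 'view': [[-0.916, -0.4009, -0.0121, 0.502], [0.2847, -0.6711, 0.6846, -0.1969], [-0.2826, 0.6236, 0.7289, -1.3653], [0.0, 0.0, 0.0, 1.0]]}
{'time_s': 0.1, 'joints': array([-5.86079329e+01,  2.05885240e+01,  6.39056681e-01, -1.69359451e-02,
       -7.01360781e+01, -1.65047407e+01]), 'qd': array([-0.03659871, -0.08584088,  0.11251589,  0.02744042,  0.04791988,
       -0.0647166 ]), 'joint_torque': array([ 4.11307274e-04, -5.84163344e+01,  2.93749702e+01,  7.01556131e+00,
        1.01276982e-02, -4.60411741e-05]), 'tcp_pos': array([ 0.17326298, -0.65196199,  0.24470567]), 'eef_rot': array([ 1.79913456e+02, -9.03948317e-03, -1.65118433e+02]), 'contact_force': array([-0.96577189,  0.57487863, -1.03139042]), 'moment': array([-0.0189256 , -0.01570466,  0.05445709]), 'gripper_force': 0.0, 'gripper_width': 0.08792012465256187}
```

View pics/top0.png

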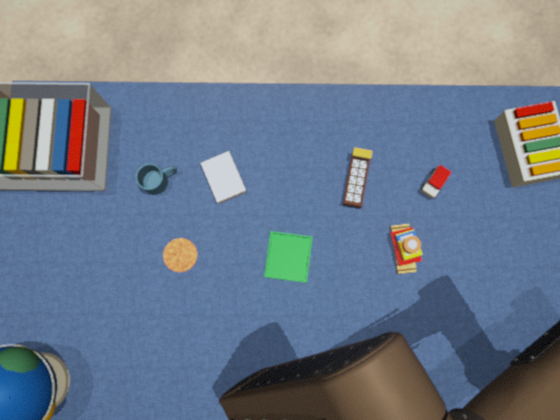

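View pics/side0.png

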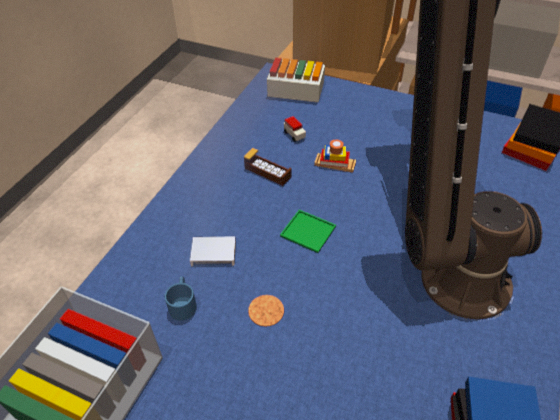

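The top view shows the tin at about (411,244) on the pile, the box at (357,180) with its lip at the top (362,154), and the tray at (289,257). The mat is at (180,255) and the riser at (223,177). I'll zoom in on these next.

Run:
```python
import cv2,numpy as np
t=cv2.imread("pics/top0.png");s=cv2.imread("pics/side0.png")
def crop(im,x,y,w,h,k):
    c=cv2.resize(im[y:y+h,x:x+w],None,fx=k,fy=k,interpolation=cv2.INTER_CUBIC)
    for i in range(0,w,10): cv2.putText(c,str(x+i),(i*k,8),0,.3,(255,255,255),1); cv2.line(c,(i*k,10),(i*k,14),(255,255,255),1)
    for j in range(0,h,10): cv2.putText(c,str(y+j),(0,j*k+4),0,.3,(255,255,255),1)
    return c
a=crop(t,380,215,50,65,8);b=crop(t,335,142,50,73,8)[:600]
m=np.zeros((600,800,3),np.uint8);m[:520,:400]=a;m[:584,400:]=b
cv2.imwrite("pics/z1.png",m)
a=crop(s,310,132,50,45,8);b=crop(s,240,145,50,40,8);
m=np.zeros((600,800,3),np.uint8);m[:360,:400]=a;m[:320,400:]=b
cv2.imwrite("pics/z2.png",m)
```

```text
(no output)
```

View pics/z1.png

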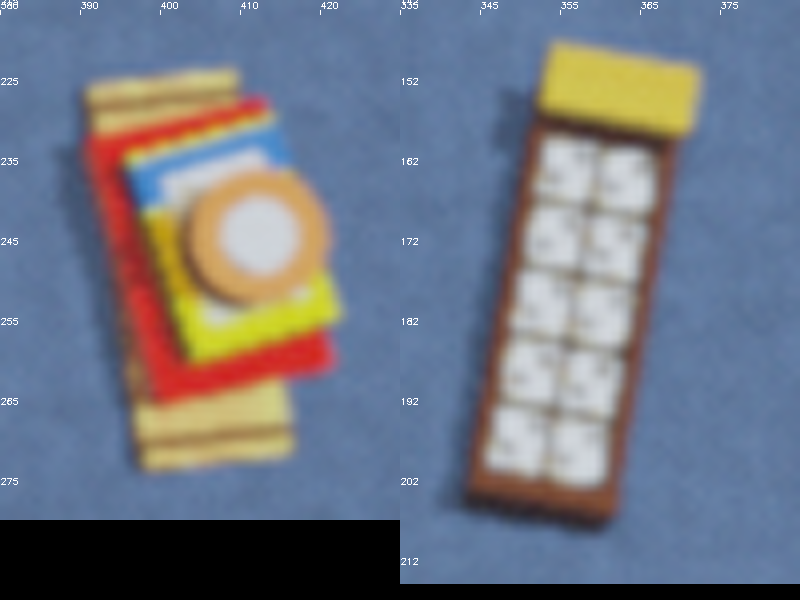

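View pics/z2.png

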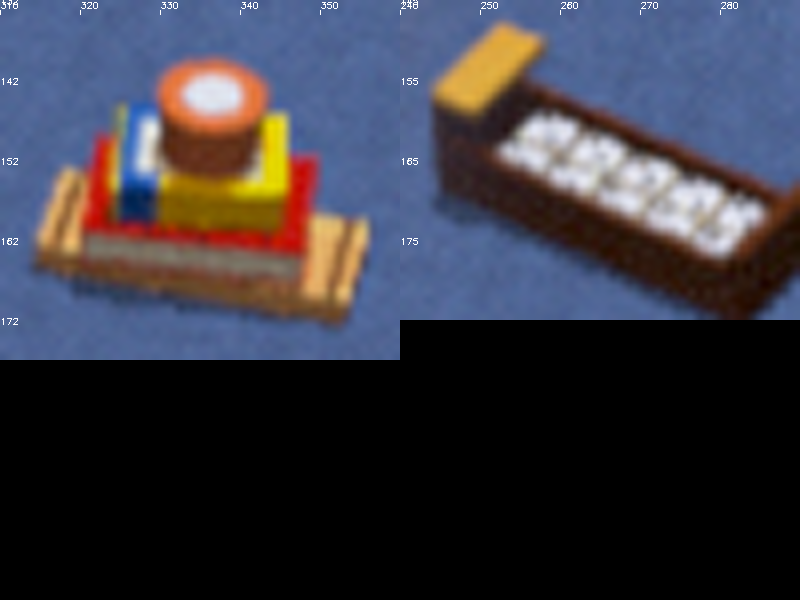

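The zoomed crops give the lid corners in the top view at about (391,226), (410,224), (417,272) and (398,274). The box runs from (354,148)/(372,151) at the lip to (343,204)/(361,207) at the stop. I'll fit the poses by rendering the models in both views.

```bash
cat > vis.py <<'E'
import cv2,numpy as np
from scipy.optimize import minimize
from plant import r
INF={n:r.camera_info(n) for n in("top","side")}
S=4
def proj(n,P):
    c=INF[n];V=np.array(c["view"]);q=np.atleast_2d(P)@V[:3,:3].T+V[:3,3]
    return np.c_[c["cx"]-c["fx"]*q[:,0]/q[:,2],c["cy"]+c["fy"]*q[:,1]/q[:,2]]
def back(n,u,v,z):
    c=INF[n];V=np.array(c["view"]);R=V[:3,:3];o=-R.T@V[:3,3]
    d=R.T@np.array([(u-c["cx"])/c["fx"],-(v-c["cy"])/c["fy"],-1]);return o+d*(z-o[2])/d[2]
def rect(x0,x1,y0,y1): return np.array([[x0,y0],[x1,y0],[x1,y1],[x0,y1]])
def disc(d): a=np.linspace(0,2*np.pi,40,endpoint=False);return d/2*np.c_[np.cos(a),np.sin(a)]
def world(p,xy,z):
    c,s=np.cos(p[2]),np.sin(p[2]);return np.c_[xy@np.array([[c,s],[-s,c]])+p[:2],np.full(len(xy),z)]
def prism(xy,z0,z1,top=True):
    "-> list of (local xyz groups) painted: hull, then top"
    L=[[(xy,z0),(xy,z1)]]
    return L+([[(xy,z1)]] if top else [])
def feat(im):
    im=im.astype(np.float32)+1
    return np.dstack([im/im.sum(2,keepdims=True)*3,im.mean(2)/600])
def fit(imgs,objs,p0,win,free=None,step=(.006,.006,.08)):
    """objs: list of face lists, one pose (x,y,yaw) each"""
    F={}
    for n in imgs:
        x,y,w,h=win[n];F[n]=cv2.resize(feat(imgs[n])[y:y+h,x:x+w],None,fx=S,fy=S,interpolation=cv2.INTER_LINEAR).reshape(-1,4)
    p0=np.array(p0,float)
    def cost(v):
        P=v.reshape(-1,3);t=0
        for n in imgs:
            x,y,w,h=win[n];L=np.zeros((h*S,w*S),np.uint8);k=0
            for p,faces in zip(P,objs):
                for f in faces:
                    k+=1;q=np.vstack([proj(n,world(p,a,z)) for a,z in f])
                    q=(q-[x,y]+.5)*S-.5
                    cv2.fillConvexPoly(L,cv2.convexHull(np.round(q*16).astype(np.int32)),k,cv2.LINE_8,4)
            l=L.ravel();N=np.bincount(l,minlength=k+1)+1e-9
            for c in range(4):
                f=F[n][:,c];m=np.bincount(l,f,k+1);t+=(f*f).sum()-(m*m/N).sum()
        return t/1000
    v=p0.ravel();st=np.tile(step,len(p0))
    for it in range(3):
        sim=np.vstack([v]+[v+st*np.eye(len(v))[i]*(1 if it%2 else -1) for i in range(len(v))])
        v=minimize(cost,v,method="Nelder-Mead",options=dict(initial_simplex=sim,maxiter=160*len(v),xatol=2e-5,fatol=1e-5)).x;st=st/2
    return v.reshape(-1,3),cost(v)
R2=lambda a,b:rect(-a/2,a/2,-b/2,b/2)
M=dict(lid=lambda z:prism(R2(.13,.05),z,z+.014),book=lambda z:prism(R2(.092,.06),z,z+.018),
 cards=lambda z:prism(R2(.07,.05),z,z+.02),tin=lambda z:prism(disc(.044),z,z+.028)+[[(disc(.024),z+.028)]],
 tray=lambda z:prism(R2(.124,.114),z,z+.01,False),riser=lambda z:prism(R2(.12,.084),z,z+.025),coaster=lambda z:prism(disc(.092),z,z+.005,False))
BOX=prism(rect(-.075,.077,-.025,.025),0,.03,False)+[[(rect(.069,.077,-.025,.025),0.),(rect(.069,.077,-.025,.025),.05)],[(rect(-.060,.055,-.019,.019),.026)],[(rect(.055,.077,-.025,.025),.048),(rect(.055,.077,-.025,.025),.054)]]
M["box"]=lambda z:BOX
def winof(cams,pts,m=14):
    w={}
    for n in cams:
        q=proj(n,np.array(pts));a=np.maximum(q.min(0)-m,0).astype(int);b=np.minimum(q.max(0)+m,[559,419]).astype(int);w[n]=(*a,*(b-a))
    return w
def show(p): return [round(1000*p[0],1),round(1000*p[1],1),round(np.degrees(p[2]),2)]
E
cat > m1.py <<'E'
from vis import *
im={"top":cv2.imread("pics/top0.png"),"side":cv2.imread("pics/side0.png")}
def run(name,objs,p0,rad):
    w=winof(im,[[p[0]+a*rad,p[1]+b*rad,z] for p in p0 for a in(-1,1) for b in(-1,1) for z in(0,.03)],4)
    for cams in(("top","side"),("top",),("side",)):
        P,c=fit({n:im[n] for n in cams},objs,p0,w);print(name,cams,[show(p) for p in P],round(c,3),flush=True)
def ang(a,b): d=b-a;return np.arctan2(d[1],d[0])
b=lambda u,v,z:back("top",u,v,z)
g=lambda u,v,z,y:[*b(u,v,z)[:2],y]
run("tray",[M["tray"](0)],[g(289,257,.01,-.06)],.09)
run("riser",[M["riser"](0)],[g(223,177,.025,.4)],.085)
run("coaster",[M["coaster"](0)],[g(180,255,.005,0)],.06)
run("box",[BOX],[g(357.5,178,.03,ang(b(352,205.5,.03),b(363,150,.03)))],.09)
yl=ang(b(407.5,273,.014),b(400.5,225,.014));yb=ang(b(411,263,.032),b(403,229,.032));yc=ang(b(413,257.5,.052),b(405,233,.052))
run("pile",[M["lid"](0),M["book"](.014),M["cards"](.032),M["tin"](.052)],[g(404,249,.014,yl),g(408,246,.032,yb),g(409,245.5,.052,yc),g(412,244,.08,0)],.085)
E
time python3 m1.py
```

```text
tray ('top', 'side') [[np.float64(450.8), np.float64(1.0), np.float64(-6.71)]] 1.443
tray ('top',) [[np.float64(449.5), np.float64(3.5), np.float64(-7.03)]] 0.255
tray ('side',) [[np.float64(451.5), np.float64(-0.7), np.float64(-6.62)]] 0.721
riser ('top', 'side') [[np.float64(665.6), np.float64(182.0), np.float64(23.93)]] 0.435
riser ('top',) [[np.float64(665.5), np.float64(183.7), np.float64(24.54)]] 0.083
riser ('side',) [[np.float64(666.7), np.float64(179.4), np.float64(24.46)]] 0.294
coaster ('top', 'side') [[np.float64(452.7), np.float64(292.4), np.float64(-2.47)]] 0.908
coaster ('top',) [[np.float64(451.8), np.float64(294.7), np.float64(-3.34)]] 0.256
coaster ('side',) [[np.float64(453.1), np.float64(291.1), np.float64(-2.15)]] 0.373
box ('top', 'side') [[np.float64(663.1), np.float64(-182.7), np.float64(-10.58)]] 2.021
box ('top',) [[np.float64(661.6), np.float64(-181.0), np.float64(-10.55)]] 0.401
box ('side',) [[np.float64(664.0), np.float64(-184.7), np.float64(-10.55)]] 1.284
pile ('top', 'side') [[np.float64(475.1), np.float64(-307.1), np.float64(6.38)], [np.float64(478.6), np.float64(-309.6), np.float64(13.02)], [np.float64(481.7), np.float64(-314.7), np.float64(20.84)], [np.float64(477.5), np.float64(-315.1), np.float64(-8.44)]] 5.584
pile ('top',) [[np.float64(473.9), np.float64(-305.8), np.float64(6.73)], [np.float64(477.6), np.float64(-308.2), np.float64(13.02)], [np.float64(480.6), np.float64(-312.3), np.float64(18.84)], [np.float64(476.7), np.float64(-313.5), np.float64(-8.22)]] 1.812
pile ('side',) [[np.float64(476.0), np.float64(-310.0), np.float64(7.35)], [np.float64(479.6), np.float64(-312.3), np.float64(12.8)], [np.float64(483.4), np.float64(-318.5), np.float64(22.15)], [np.float64(477.8), np.float64(-317.5), np.float64(-2.64)]] 3.223
real	0m48.899s
user	0m48.448s
sys	0m0.759s
```

>>> jog_arm(
  deltas=[
    [[1, 3.8, 4.2, 0, 0], [1, 3.8, 4.2, 0, 0], [1, 3.8, 4.2, 0, 0], [1, 3.8, 4.2, 0, 0], [1, 3.8, 4.2, 0, 0], [1, 3.8, 4.2, 0, 0], [1, 3.8, 4.2, 0, 0], [1, 3.8, 4.2, 0, 0]],
  ],
  force=10,
)

```text
time_s: 1.1
tcp_pos: [0.4782, -0.3146, 0.2454]
eef_rot: [180.0, -0.0, -165.1]
contact_force: [1.0, -0.6, -0.1]
gripper_width: 0.0873
gripper_force: 0.0
```

>>> jog_arm(
  deltas=[
    [[1, 0, 0, -3, 0], [1, 0, 0, -3, 0], [1, 0, 0, -2, 0], [1, 0, 0, 0, 0]],
  ],
)

```text
time_s: 1.6
tcp_pos: [0.4762, -0.3158, 0.1638]
eef_rot: [179.9, -0.2, -165.1]
contact_force: [0.2, -0.9, 0.6]
gripper_width: 0.0877
gripper_force: 0.0
```

>>> jog_arm(
  deltas=[
    [[1, 0, 0, -3, 0], [1, 0, 0, -3, 0], [1, 0, 0, -1.7, 0], [1, 0, 0, -1, 0], [1, 0, 0, 0, 0], [0, 0, 0, 0, 0], [-0.2, 0, 0, 0, 0], [-0.2, 0, 0, 0, 0]],
  ],
  force=10,
)

```text
time_s: 2.6
tcp_pos: [0.4776, -0.3164, 0.0791]
eef_rot: [-180.0, 0.0, -165.1]
contact_force: [-0.6, 0.1, -0.2]
gripper_width: 0.0634
gripper_force: 0.0
```

>>> jog_arm(
  deltas=[
    [[-0.2, 0, 0, 0, 0], [-0.2, 0, 0, 0, 0]],
  ],
)

```text
time_s: 2.85
tcp_pos: [0.4774, -0.3163, 0.0786]
eef_rot: [180.0, 0.0, -165.1]
contact_force: [0.6, 0.2, 1.4]
gripper_width: 0.0436
gripper_force: 10.5
```

>>> jog_arm(
  deltas=[
    [[-0.2, 0, 0, 2, 0], [-0.2, 0, 0, 3, 0], [-0.2, 0, 0, 3, 0], [-0.2, 0, 3, 0, 0], [-0.2, 0, 4, 0, 0], [-0.2, 0, 4, 0, 0], [-0.2, 0, 4, 0, 0], [-0.2, 0, 4, 0, 0]],
  ],
)

```text
time_s: 3.85
tcp_pos: [0.4772, -0.1251, 0.1586]
eef_rot: [180.0, 0.0, -165.1]
contact_force: [0.4, 0.3, -1.1]
gripper_width: 0.0433
gripper_force: 10.0
```

>>> jog_arm(
  deltas=[
    [[-0.2, 0, 5, 0, 0], [-0.2, 0, 5, 0, 0], [-0.2, 0, 5, 0, 0], [-0.2, 0, 5, 0, 0], [-0.2, 0, 5, 0, 0], [-0.2, 0, 5, 0, 0], [-0.2, -0.4, 5, 0, 0], [-0.2, -1, 3, 0, 0]],
  ],
)

```text
time_s: 4.85
tcp_pos: [0.4632, 0.2559, 0.1584]
eef_rot: [-180.0, 0.0, -165.0]
contact_force: [-0.4, -0.4, -1.4]
gripper_width: 0.0434
gripper_force: 10.0
```

>>> jog_arm(
  deltas=[
    [[-0.2, -1.0, 2.8, 0, 0], [-0.2, 0, 1, 0, 0], [-0.2, 0, 0, -2, 0], [-0.2, 0, 0, -2, 0], [-0.2, 0, 0, 0, 0], [-0.2, 0, 0, 0, 0]],
  ],
)

```text
time_s: 5.6
tcp_pos: [0.4539, 0.2916, 0.1192]
eef_rot: [180.0, 0.0, -165.1]
contact_force: [0.5, -0.5, -0.0]
gripper_width: 0.0435
gripper_force: 10.0
```

```bash
cat > m2.py <<'E'
from vis import *
im={n:r.capture(n) for n in("top","side")}
for n in im: cv2.imwrite(f"pics/{n}1.png",im[n])
s=r.get_state();print(s["tcp_pos"],s["eef_rot"],s["gripper_width"],s["contact_force"])
a=im["side"];q=proj("side",s["tcp_pos"])[0].astype(int);x,y=q-[70,60]
cv2.imwrite("pics/z3.png",cv2.resize(a[y:y+120,x:x+140],None,fx=5,fy=5))
E
python3 m2.py
```

```text
[0.453913   0.29190013 0.1195051 ] [ 1.79956290e+02  7.20507609e-02 -1.65124930e+02] 0.04341772025485048 [ 0.01448139 -0.69055261 -0.75437955]
```

View pics/z3.png

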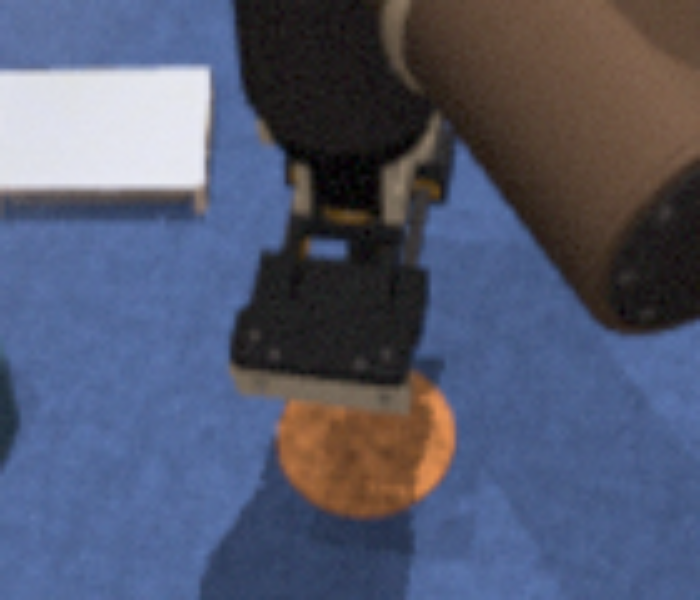

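The side view shows the gripper right over the mat (the mat is at about (370,445) in the crop), with the tin hidden behind the near finger. I'll lower it.

>>> jog_arm(
  deltas=[
    [[-0.2, 0, 0, -3, 0], [-0.2, 0, 0, -3, 0], [-0.2, 0, 0, -1.5, 0], [-0.2, 0, 0, -0.6, 0], [-0.2, 0, 0, -0.4, 0], [-0.2, 0, 0, -0.2, 0], [-0.2, 0, 0, 0, 0], [-0.2, 0, 0, 0, 0]],
  ],
)

```text
time_s: 6.7
tcp_pos: [0.4535, 0.2919, 0.032]
eef_rot: [180.0, 0.0, -165.1]
contact_force: [-0.2, -0.2, -0.5]
gripper_width: 0.0435
gripper_force: 10.0
```

>>> jog_arm(
  deltas=[
    [[-0.2, 0, 0, -0.1, 0], [-0.2, 0, 0, 0, 0], [0.2, 0, 0, 0, 0], [0.5, 0, 0, 0, 0], [0.8, 0, 0, 0, 0], [1, 0, 0, 2, 0], [1, 0, 0, 4, 0], [1, 0, 0, 5, 0]],
  ],
)

```text
time_s: 7.7
tcp_pos: [0.4528, 0.2911, 0.1408]
eef_rot: [-179.9, -0.1, -165.1]
contact_force: [0.4, 0.9, 0.1]
gripper_width: 0.0871
gripper_force: 0.0
```

>>> jog_arm(
  deltas=[
    [[1, 0, -4, 2, 0.05], [1, 0, -5, 0, 0.05], [1, 0, -5, 0, 0], [1, 0, -5, 0, 0], [1, 0, -5, 0, 0], [1, 0, -5, 0, 0], [1, 0, -5, 0, 0], [1, 0, -5, 0, 0]],
  ],
)

```text
time_s: 8.7
tcp_pos: [0.4532, -0.0999, 0.1607]
eef_rot: [-180.0, 0.0, -159.4]
contact_force: [1.4, 0.7, -0.2]
gripper_width: 0.0877
gripper_force: 0.0
```

```bash
cat > m3.py <<'E'
from vis import *
im={n:r.capture(n) for n in("top","side")}
for n in im: cv2.imwrite(f"pics/{n}2.png",im[n])
p=[.4533,.292,0]
w=winof(im,[[p[0]+a*.06,p[1]+b*.06,z] for a in(-1,1) for b in(-1,1) for z in(0,.03)],4)
for cams in(("top","side"),("top",),("side",)):
    P,c=fit({n:im[n] for n in cams},[M["coaster"](0),M["tin"](.005)],[p,p],w);print(cams,[show(q) for q in P],c)
m=np.hstack([cv2.resize(im[n][y:y+h,x:x+w_],(400,400)) for n in im for x,y,w_,h in [w[n]]])
cv2.imwrite("pics/z4.png",m)
E
python3 m3.py
```

```text
('top', 'side') [[np.float64(452.9), np.float64(291.4), np.float64(-2.8)], [np.float64(454.9), np.float64(291.2), np.float64(0.93)]] 3.8318096127540024
('top',) [[np.float64(452.0), np.float64(293.0), np.float64(-3.26)], [np.float64(454.1), np.float64(293.9), np.float64(0.42)]] 3.265235442823357
('side',) [[np.float64(453.1), np.float64(291.3), np.float64(-1.78)], [np.float64(455.2), np.float64(290.2), np.float64(-2.48)]] 0.4855813169499006
```

View pics/z4.png

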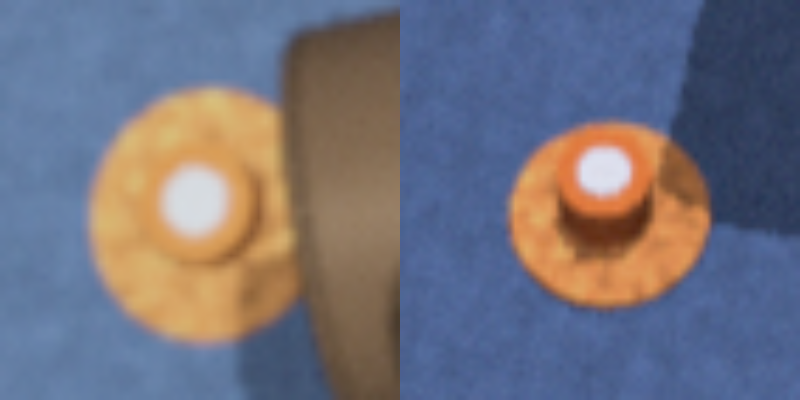

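The tin stands near the middle of the mat in both views (top crop (197,203), side crop (605,195)), about 2 mm off centre. I'll refit the pile without it.

```bash
cat > m4.py <<'E'
from vis import *
im={n:cv2.imread(f"pics/{n}2.png") for n in("top","side")}
p0=[[.4751,-.3071,.118],[.4786,-.3096,.227],[.4817,-.3147,.36]]
w=winof(im,[[.478+a*.085,-.31+b*.085,z] for a in(-1,1) for b in(-1,1) for z in(0,.03)],4)
for cams in(("top","side"),("top",),("side",)):
    P,c=fit({n:im[n] for n in cams},[M["lid"](0),M["book"](.014),M["cards"](.032)],p0,w);print(cams,[show(q) for q in P],c)
m=np.hstack([cv2.resize(im[n][y:y+h,x:x+w_],(400,400)) for n in im for x,y,w_,h in [w[n]]])
cv2.imwrite("pics/z5.png",m)
E
python3 m4.py
```

```text
('top', 'side') [[np.float64(474.6), np.float64(-305.7), np.float64(7.35)], [np.float64(478.1), np.float64(-309.4), np.float64(13.06)], [np.float64(481.6), np.float64(-313.8), np.float64(20.17)]] 10.543864660203944
('top',) [[np.float64(474.1), np.float64(-305.2), np.float64(6.94)], [np.float64(477.7), np.float64(-308.1), np.float64(13.1)], [np.float64(481.0), np.float64(-313.1), np.float64(18.58)]] 3.157406162946744
('side',) [[np.float64(476.5), np.float64(-310.7), np.float64(4.25)], [np.float64(481.6), np.float64(-316.6), np.float64(8.25)], [np.float64(493.8), np.float64(-314.1), np.float64(22.17)]] 6.741280416927765
```

View pics/z5.png

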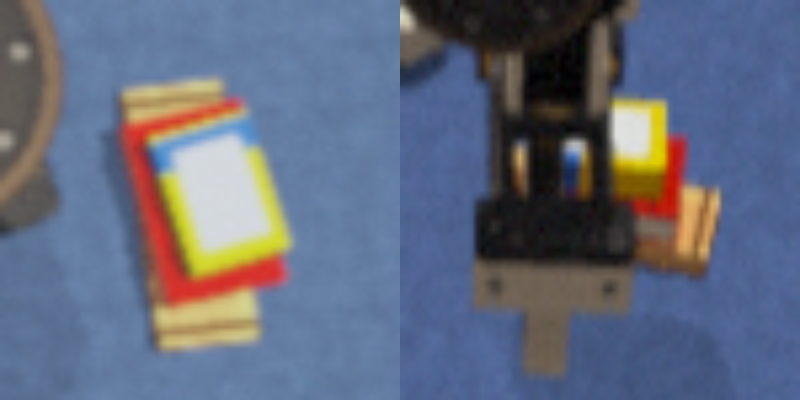

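>>> jog_arm(
  deltas=[
    [[1, 0.9, -5, 0, -0.02], [1, 1, -5, 0, 0], [1, 1, -5, 0, 0], [1, 0, -5, 0, 0], [1, 0, -1.7, 0, 0], [1, 0, 0, -2, 0], [1, 0, 0, 0, 0], [1, 0, 0, 0, 0]],
  ],
)

```text
time_s: 9.8
tcp_pos: [0.4827, -0.3148, 0.1411]
eef_rot: [-180.0, 0.0, -160.5]
contact_force: [1.0, 0.8, 0.5]
gripper_width: 0.0874
gripper_force: 0.0
```

>>> jog_arm(
  deltas=[
    [[1, 0, 0, -3, 0], [1, 0, 0, -3, 0], [1, 0, 0, -1.4, 0], [1, 0, 0, -0.7, 0], [0.5, 0, 0, 0, 0], [0.0, 0, 0, 0, 0], [-0.1, 0, 0, 0, 0], [-0.1, 0, 0, 0, 0]],
  ],
)

```text
time_s: 10.8
tcp_pos: [0.4825, -0.3154, 0.06]
eef_rot: [-180.0, 0.0, -160.5]
contact_force: [0.0, -0.2, 0.7]
gripper_width: 0.0532
gripper_force: 0.3
```

>>> jog_arm(
  deltas=[
    [[-0.1, 0, 0, 0, 0], [-0.1, 0, 0, 0, 0]],
  ],
  force=15,
)

```text
time_s: 11.05
tcp_pos: [0.4824, -0.3154, 0.0599]
eef_rot: [-180.0, 0.0, -160.5]
contact_force: [-0.8, 1.5, 5.0]
gripper_width: 0.0498
gripper_force: 14.9
```

>>> jog_arm(
  deltas=[
    [[-0.1, 0, 0, 1, 0], [-0.1, 0, 0, 2.5, 0], [-0.1, 0, 0, 2.5, 0], [-0.1, 0, 4, 0, -0.08], [-0.1, -0.6, 5, 0, -0.08], [-0.1, -0.6, 5, 0, -0.08], [-0.1, -0.6, 5, 0, -0.08], [-0.1, -0.6, 5, 0, -0.08]],
  ],
)

```text
time_s: 12.05
tcp_pos: [0.4582, -0.0739, 0.1201]
eef_rot: [180.0, 0.1, 176.4]
contact_force: [0.8, 0.2, 0.1]
gripper_width: 0.0499
gripper_force: 14.9
```

>>> jog_arm(
  deltas=[
    [[-0.1, -0.7, 4.6, 0, -0.058], [-0.1, 0, 3, 0, 0], [-0.1, 0, 0, -1, 0], [-0.1, 0, 0, 0, 0], [-0.1, 0, 0, 0, 0]],
  ],
)

```text
time_s: 12.68
tcp_pos: [0.4513, -0.0001, 0.1095]
eef_rot: [-180.0, -0.0, 173.2]
contact_force: [0.6, 0.3, -1.5]
gripper_width: 0.05
gripper_force: 14.9
```

```bash
cat > m5.py <<'E'
from vis import *
im={n:r.capture(n) for n in("top","side")}
for n in im: cv2.imwrite(f"pics/{n}3.png",im[n])
s=r.get_state();print(s["tcp_pos"],s["eef_rot"])
P=[s["tcp_pos"]]
w=winof(im,[P[0]+[a*.09,b*.09,z] for a in(-1,1) for b in(-1,1) for z in(-.1,.0)],4)
m=np.hstack([cv2.resize(im[n][y:y+h,x:x+w_],(400,int(400*h/w_)))[:400] for n in im for x,y,w_,h in [w[n]]][1:])
cv2.imwrite("pics/z6.png",m)
E
python3 m5.py
```

```text
[ 4.51442945e-01 -4.38737467e-05  1.09668976e-01] [-1.79996081e+02 -5.90699725e-04  1.73153832e+02]
```

View pics/z6.png

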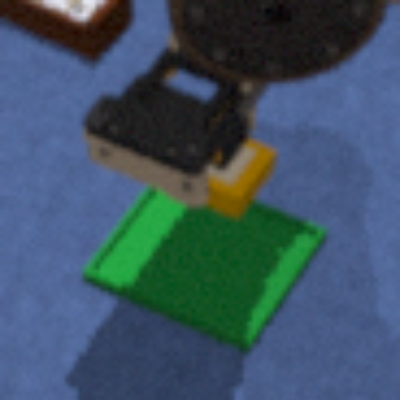

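The side view shows the yellow box held level above the tray (box at about (240,180) in the crop). I'll lower it.

>>> jog_arm(
  deltas=[
    [[-0.1, 0, 0.1, -2, 0], [-0.1, 0, 0, -3, 0], [-0.1, 0, 0, -1.7, 0], [-0.1, 0, 0, -0.6, 0], [-0.1, 0, 0, -0.4, 0], [-0.1, 0, 0, -0.1, 0], [-0.1, 0, 0, 0, 0], [-0.1, 0, 0, 0, 0]],
  ],
)

```text
time_s: 13.78
tcp_pos: [0.4516, 0.0018, 0.032]
eef_rot: [180.0, 0.0, 173.2]
contact_force: [0.3, 0.0, -0.4]
gripper_width: 0.0498
gripper_force: 14.9
```

>>> jog_arm(
  deltas=[
    [[0.0, 0, 0, 0, 0], [0.2, 0, 0, 0, 0], [0.3, 0, 0, 0, 0], [0.4, 0, 0, 1, 0], [0.6, 0, 0, 3, 0], [1, 0, 0, 4, 0], [1, 0, 0, 4, 0], [1, 0, 0, 0, 0]],
  ],
)

```text
time_s: 14.78
tcp_pos: [0.4533, 0.0023, 0.1553]
eef_rot: [179.8, 0.4, 173.3]
contact_force: [-0.5, -0.3, 0.1]
gripper_width: 0.0868
gripper_force: 0.0
```

>>> jog_arm(
  deltas=[
    [[1, 0.4, -4, 0, 0.06], [1, 0.5, -5, 0, 0.06], [1, 0.5, -5, 0, 0.06], [1, 0.5, -5, 0, 0.06], [1, 0.5, -5, 0, 0.06], [1, 0.3, -5, 0, 0.046], [1, 0, -2.1, 0, 0], [1, 0, 0, 0, 0]],
  ],
)

```text
time_s: 15.78
tcp_pos: [0.4776, -0.3106, 0.1507]
eef_rot: [180.0, -0.1, -167.1]
contact_force: [-1.2, 1.3, -0.4]
gripper_width: 0.0878
gripper_force: 0.0
```

```bash
cat > m6.py <<'E'
from vis import *
im={n:r.capture(n) for n in("top","side")}
for n in im: cv2.imwrite(f"pics/{n}4.png",im[n])
s=r.get_state();print(s["tcp_pos"],s["eef_rot"])
p=[.451,.001,-.118]
w=winof(im,[[p[0]+a*.08,p[1]+b*.08,z] for a in(-1,1) for b in(-1,1) for z in(0,.03)],4)
tray=[[(R2(.124,.114),0.),(R2(.124,.114),.01)],[(R2(.116,.106),.004)]]
for cams in(("top","side"),("top",),("side",)):
    P,c=fit({n:im[n] for n in cams},[tray,M["cards"](.004)],[p,p],w);print(cams,[show(q) for q in P],c)
m=np.hstack([cv2.resize(im[n][y:y+h,x:x+w_],(400,400)) for n in im for x,y,w_,h in [w[n]]])
cv2.imwrite("pics/z7.png",m)
E
python3 m6.py
```

```text
[ 0.47782082 -0.30902458  0.15104438] [ 1.79956998e+02 -5.03524915e-02 -1.66994646e+02]
('top', 'side') [[np.float64(450.6), np.float64(1.0), np.float64(-6.6)], [np.float64(451.8), np.float64(-0.0), np.float64(-8.27)]] 7.570825940536627
('top',) [[np.float64(449.5), np.float64(2.7), np.float64(-6.66)], [np.float64(450.8), np.float64(2.4), np.float64(-7.88)]] 3.5895958033524984
('side',) [[np.float64(451.2), np.float64(-0.4), np.float64(-6.72)], [np.float64(452.3), np.float64(-1.2), np.float64(-7.44)]] 3.525995191446361
```

View pics/z7.png

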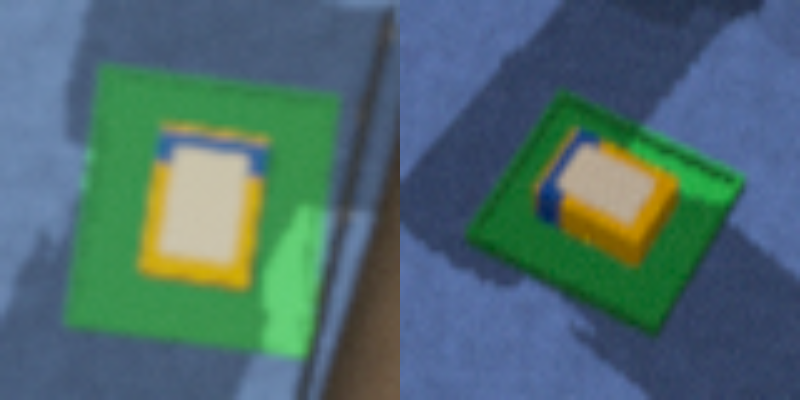

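The card box lies flat, centred and square in the tray in both views (top crop (203,205), side crop (605,195)). Next is the book.

>>> jog_arm(
  deltas=[
    [[1, 0.05, 0, -4, 0], [1, 0, 0, -4, 0], [1, 0, 0, -2.2, 0], [1, 0, 0, -0.8, 0], [1, 0, 0, -0.4, 0], [0.6, 0, 0, 0, 0], [0.3, 0, 0, 0, 0], [0.1, 0, 0, 0, 0]],
  ],
  force=15,
)

```text
time_s: 16.88
tcp_pos: [0.4792, -0.3095, 0.0382]
eef_rot: [-180.0, 0.1, -166.9]
contact_force: [0.1, -0.1, 0.5]
gripper_width: 0.0631
gripper_force: 0.0
```

>>> jog_arm(
  deltas=[
    [[0.1, 0, 0, 0, 0], [0.1, 0, 0, 0, 0], [0.1, 0, 0, 0, 0]],
  ],
  force=20,
)

```text
time_s: 17.25
tcp_pos: [0.4791, -0.3094, 0.0381]
eef_rot: [-180.0, 0.0, -166.9]
contact_force: [-1.1, 1.3, 6.2]
gripper_width: 0.0595
gripper_force: 20.0
```

>>> jog_arm(
  deltas=[
    [[0.1, 0, 0, 1, 0], [0.1, 0, 0, 3, 0], [0.1, 0, 0, 4, 0], [0.1, 1, 3.5, 0, 0], [0.1, 1.5, 4.5, 0, 0.03], [0.1, 1.5, 4.5, 0, 0.03], [0.1, 1.5, 4.5, 0, 0.03], [0.1, 1.5, 4.5, 0, 0.03]],
  ],
)

```text
time_s: 18.25
tcp_pos: [0.5491, -0.0929, 0.118]
eef_rot: [-180.0, 0.0, -160.0]
contact_force: [1.5, -0.8, -1.3]
gripper_width: 0.0596
gripper_force: 20.0
```

>>> jog_arm(
  deltas=[
    [[0.1, 2, 4.5, 0, 0.03], [0.1, 2, 4.5, 0, 0.03], [0.1, 2, 4.5, 0, 0.015], [0.1, 2, 4.5, 0, 0], [0.1, 2, 4.5, 0, 0], [0.1, 1.6, 4.5, 0, 0], [0.1, 0, 0, 0, 0], [0.1, 0, 0, 0, 0]],
  ],
)

```text
time_s: 19.25
tcp_pos: [0.6644, 0.1756, 0.1173]
eef_rot: [180.0, -0.1, -155.8]
contact_force: [-0.5, -0.7, -0.9]
gripper_width: 0.06
gripper_force: 20.0
```

>>> jog_arm(
  deltas=[
    [[0.1, 0.1, 0.65, 0, 0], [0.1, 0, 0, -2, 0], [0.1, 0, 0, -2.5, 0], [0.1, 0, 0, -1.2, 0], [0.1, 0, 0, -0.6, 0], [0.1, 0, 0, -0.4, 0], [0.1, 0, 0, -0.2, 0], [0.1, 0, 0, 0, 0]],
  ],
)

```text
time_s: 20.25
tcp_pos: [0.6662, 0.1823, 0.0492]
eef_rot: [-180.0, 0.1, -155.8]
contact_force: [-1.0, 0.0, 1.0]
gripper_width: 0.06
gripper_force: 20.0
```

>>> jog_arm(
  deltas=[
    [[0.1, 0, 0, 0, 0]],
  ],
)

```text
time_s: 20.38
tcp_pos: [0.6662, 0.1824, 0.0492]
eef_rot: [-180.0, 0.1, -155.8]
contact_force: [-0.2, -0.2, 1.7]
gripper_width: 0.0598
gripper_force: 20.0
```

>>> jog_arm(
  deltas=[
    [[0.2, 0, 0, 0, 0], [0.5, 0, 0, 0, 0], [0.8, 0, 0, 0, 0], [1, 0, 0, 1, 0], [1, 0, 0, 4, 0], [1, 0, 0, 5, 0], [1, -1, -4, 0, -0.05], [1, -1.5, -5, 0, -0.05]],
  ],
)

```text
time_s: 21.38
tcp_pos: [0.6411, 0.0921, 0.15]
eef_rot: [180.0, 0.1, -161.5]
contact_force: [0.1, 0.5, -0.1]
gripper_width: 0.0875
gripper_force: 0.0
```

>>> jog_arm(
  deltas=[
    [[1, -2, -5, 0, -0.05], [1, -2, -5, 0, -0.05], [1, -2, -5, 0, -0.05], [1, -2, -5, 0, -0.05], [1, -2, -5, 0, 0], [1, -2, -4, 0, 0], [1, 0, 0, 0, 0]],
  ],
)

```text
time_s: 22.25
tcp_pos: [0.5195, -0.2001, 0.1494]
eef_rot: [-180.0, 0.0, -173.2]
contact_force: [0.5, -0.1, 0.1]
gripper_width: 0.0874
gripper_force: 0.0
```

```bash
cat > m7.py <<'E'
from vis import *
im={n:r.capture(n) for n in("top","side")}
for n in im: cv2.imwrite(f"pics/{n}5.png",im[n])
s=r.get_state();print(s["tcp_pos"],s["eef_rot"])
def go(name,objs,ps,rad):
    w=winof(im,[[ps[0][0]+a*rad,ps[0][1]+b*rad,z] for a in(-1,1) for b in(-1,1) for z in(0,.03)],4)
    for cams in(("top","side"),("top",),("side",)):
        P,c=fit({n:im[n] for n in cams},objs,ps,w);print(name,cams,[show(q) for q in P],c)
    return np.hstack([cv2.resize(im[n][y:y+h,x:x+w_],(300,300)) for n in im for x,y,w_,h in [w[n]]])
a=go("book",[M["riser"](0),M["book"](.025)],[[.666,.182,.42],[.666,.182,.42]],.085)
b=go("lid",[M["lid"](0)],[[.475,-.307,.12]],.085)
cv2.imwrite("pics/z8.png",np.vstack([a,b]))
E
python3 m7.py
```

```text
[ 0.52100728 -0.19829042  0.14929011] [-1.79987218e+02  6.63930646e-02 -1.73037093e+02]
book ('top', 'side') [[np.float64(665.2), np.float64(182.5), np.float64(23.57)], [np.float64(664.3), np.float64(181.9), np.float64(25.0)]] 4.060314063684325
book ('top',) [[np.float64(665.3), np.float64(183.3), np.float64(23.65)], [np.float64(662.8), np.float64(183.1), np.float64(24.21)]] 2.5610109350625327
book ('side',) [[np.float64(668.7), np.float64(175.8), np.float64(23.99)], [np.float64(665.0), np.float64(181.1), np.float64(24.56)]] 1.1130873160285637
lid ('top', 'side') [[np.float64(476.0), np.float64(-307.0), np.float64(6.47)]] 6.327029688240784
lid ('top',) [[np.float64(475.3), np.float64(-305.3), np.float64(7.34)]] 3.5761033376970683
lid ('side',) [[np.float64(476.1), np.float64(-309.9), np.float64(7.48)]] 2.539801908057848
```

View pics/z8.png

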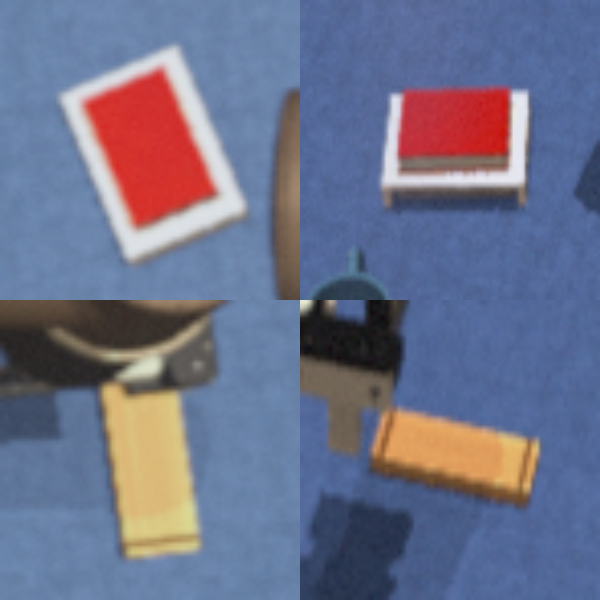

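The book lies centred and lengthwise on the riser (top crop (150,148)), and the lid is still in place (top crop (155,470)). I'll move on to the lid.

>>> jog_arm(
  deltas=[
    [[1, -2, -4, 0, 0], [1, -2, -4, 0, 0], [1, -0.5, -2.8, -2, 0], [1, 0, 0, -4, 0], [1, 0, 0, -2, 0], [1, 0, 0, 0, 0], [1, 0, 0, 0, 0]],
  ],
)

```text
time_s: 23.22
tcp_pos: [0.4771, -0.3055, 0.0695]
eef_rot: [-180.0, 0.1, -172.9]
contact_force: [-0.6, -0.5, 0.5]
gripper_width: 0.0875
gripper_force: 0.0
```

>>> jog_arm(
  deltas=[
    [[1, -0.1, -0.15, -2, 0], [1, 0, 0, -1.6, 0], [1, 0, 0, -0.8, 0], [1, 0, 0, -0.3, 0], [0.6, 0, 0, 0, 0], [0.1, 0, 0, 0, 0], [-0.1, 0, 0, 0, 0], [-0.1, 0, 0, 0, 0]],
  ],
  force=12,
)

```text
time_s: 24.22
tcp_pos: [0.475, -0.3074, 0.0218]
eef_rot: [-180.0, 0.0, -173.0]
contact_force: [-1.5, 1.0, 0.9]
gripper_width: 0.0531
gripper_force: 0.0
```

>>> jog_arm(
  deltas=[
    [[-0.1, 0, 0, 0, 0], [-0.1, 0, 0, 0, 0]],
  ],
)

```text
time_s: 24.48
tcp_pos: [0.475, -0.3073, 0.0218]
eef_rot: [-180.0, 0.0, -173.0]
contact_force: [1.5, 0.1, 1.5]
gripper_width: 0.0497
gripper_force: 12.0
```

>>> jog_arm(
  deltas=[
    [[-0.1, 0, 0, 1, 0], [-0.1, 0, 0, 3, 0], [-0.1, 0, 0, 4, 0], [-0.1, 3, 2, 0, -0.05], [-0.1, 4, 3, 0, -0.07], [-0.1, 4, 3, 0, -0.07], [-0.1, 3.5, 2.8, 0, -0.07], [-0.1, 2.7, 1.9, 0, -0.047]],
  ],
)

```text
time_s: 25.48
tcp_pos: [0.6481, -0.1789, 0.102]
eef_rot: [180.0, 0.0, 169.4]
contact_force: [0.7, 0.8, -1.3]
gripper_width: 0.05
gripper_force: 12.0
```

>>> jog_arm(
  deltas=[
    [[-0.1, 0, 0, 0, 0], [-0.1, 0, 0, 0, 0]],
  ],
)

```text
time_s: 25.72
tcp_pos: [0.6463, -0.1803, 0.1015]
eef_rot: [-180.0, -0.0, 169.5]
contact_force: [0.7, -0.4, -1.4]
gripper_width: 0.05
gripper_force: 12.0
```

```bash
cat > m8.py <<'E'
import sys
from vis import *
k,z=sys.argv[1],float(sys.argv[2])
im={n:r.capture(n) for n in("top","side")}
for n in im: cv2.imwrite(f"pics/{n}{k}.png",im[n])
s=r.get_state();print(s["tcp_pos"],s["eef_rot"],s["contact_force"])
w=winof(im,[[.663+a*.1,-.183+b*.1,z] for a in(-1,1) for b in(-1,1) for z in(0,.06)],4)
m=np.hstack([cv2.resize(im[n][y:y+h,x:x+w_],(400,400),interpolation=cv2.INTER_CUBIC) for n in im for x,y,w_,h in [w[n]]])
cv2.imwrite(f"pics/y{k}.png",m); print(w)
E
python3 m8.py 6 0.08
```

```text
[ 0.64608929 -0.1808661   0.1017585 ] [ 1.79999787e+02 -1.86844755e-02  1.69424199e+02] [-0.74778001 -0.71311109 -0.87163497]
{'top': (np.int64(316), np.int64(134), np.int64(85), np.int64(86)), 'side': (np.int64(220), np.int64(129), np.int64(91), np.int64(76))}
```

View pics/y6.png

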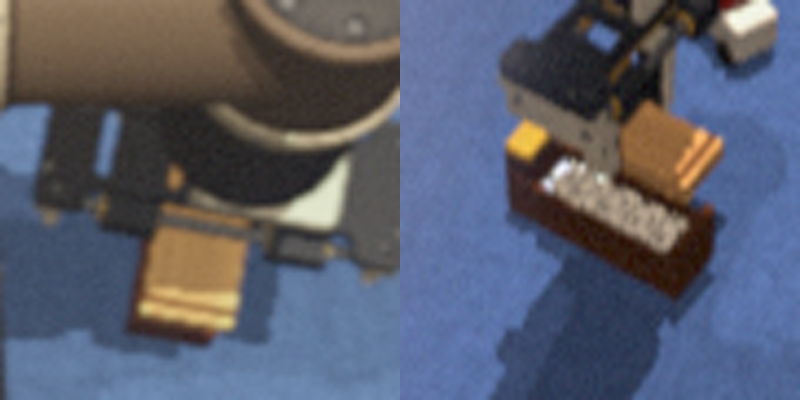

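The lid is held level above the box. In the side crop its stop end is at about (700,160), past the stop at (710,215), and the lip is at (527,140). I'll nudge it into line and lower it onto the stop.

>>> jog_arm(
  deltas=[
    [[-0.1, 0.2, 0.05, 0, 0], [-0.1, 0, 0, -1.5, 0], [-0.1, 0, 0, -1.5, 0], [-0.1, 0, 0, -0.6, 0], [-0.1, 0, 0, -0.2, 0], [-0.1, 0, 0, 0, 0], [-0.1, 0, 0, 0, 0]],
  ],
)

```text
time_s: 26.7
tcp_pos: [0.6492, -0.1798, 0.064]
eef_rot: [180.0, 0.0, 169.5]
contact_force: [-1.0, 0.3, -0.7]
gripper_width: 0.05
gripper_force: 12.0
```

>>> jog_arm(
  deltas=[
    [[-0.1, 0, 0, -0.1, 0], [-0.1, 0, 0, -0.1, 0], [-0.1, 0, 0, -0.1, 0], [-0.1, 0, 0, 0, 0]],
  ],
)

```text
time_s: 27.2
tcp_pos: [0.6489, -0.1798, 0.0606]
eef_rot: [-180.0, 0.0, 169.4]
contact_force: [0.9, 0.2, -0.0]
gripper_width: 0.0498
gripper_force: 12.0
```

>>> jog_arm(
  deltas=[
    [[-0.1, 0, 0, -0.1, 0], [-0.1, 0, 0, -0.1, 0], [-0.1, 0, 0, 0, 0]],
  ],
)

```text
time_s: 27.58
tcp_pos: [0.6491, -0.1799, 0.0587]
eef_rot: [-180.0, 0.0, 169.5]
contact_force: [1.1, -0.2, 1.0]
gripper_width: 0.0498
gripper_force: 12.0
```

>>> jog_arm(
  deltas=[
    [[-0.1, 0, 0, -0.1, 0], [-0.1, 0, 0, -0.1, 0], [-0.1, 0, 0, 0, 0]],
  ],
)

```text
time_s: 27.95
tcp_pos: [0.6492, -0.1798, 0.0567]
eef_rot: [180.0, 0.0, 169.5]
contact_force: [1.9, -0.0, 1.8]
gripper_width: 0.05
gripper_force: 12.0
```

>>> jog_arm(
  deltas=[
    [[-0.1, 0, 0, -0.1, 0], [-0.1, 0, 0, 0, 0]],
  ],
)

```text
time_s: 28.2
tcp_pos: [0.6492, -0.1799, 0.0566]
eef_rot: [-180.0, 0.1, 169.5]
contact_force: [0.2, 0.7, 7.3]
gripper_width: 0.0499
gripper_force: 12.0
```

```bash
python3 m8.py 7 0.04
```

```text
[ 0.64921697 -0.17987173  0.0565651 ] [-1.79994589e+02  5.79654166e-02  1.69464875e+02] [-0.53342585  0.70234048  7.76686606]
{'top': (np.int64(316), np.int64(134), np.int64(85), np.int64(86)), 'side': (np.int64(220), np.int64(129), np.int64(91), np.int64(76))}
```

View pics/y7.png

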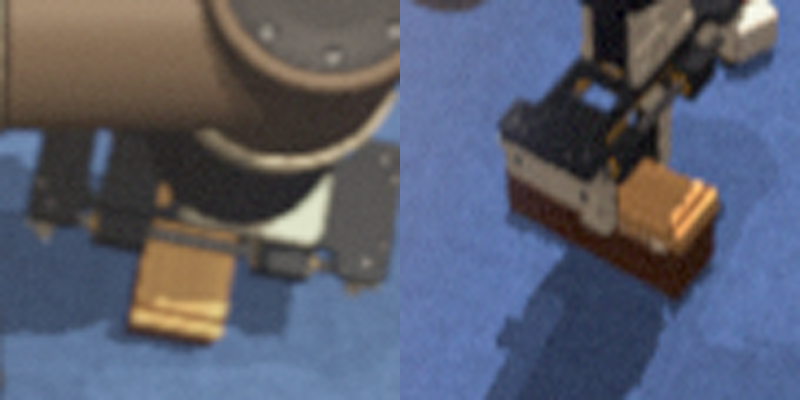

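The side crop shows the lid's stop end resting on the stop at about (700,215). The 7 N at the predicted height means the lip end is down on the seat. I'll slide it under the lip.

>>> jog_arm(
  deltas=[
    [[-0.1, 0, 0, 0.05, 0], [-0.1, 0.25, -0.05, 0, 0], [-0.1, 0.25, -0.05, 0, 0], [-0.1, 0.25, -0.04, 0, 0], [-0.1, 0, 0, 0, 0]],
  ],
)

```text
time_s: 28.92
tcp_pos: [0.6552, -0.1813, 0.0563]
eef_rot: [-180.0, -0.1, 169.4]
contact_force: [-4.2, 0.3, 7.8]
gripper_width: 0.0496
gripper_force: 12.0
```

>>> jog_arm(
  deltas=[
    [[-0.1, 0, 0, 0.1, 0], [-0.1, 0.2, -0.04, 0, 0], [-0.1, 0.2, -0.04, 0, 0], [-0.1, 0, 0, 0, 0]],
  ],
)

```text
time_s: 29.42
tcp_pos: [0.6604, -0.182, 0.0567]
eef_rot: [-180.0, -0.0, 169.4]
contact_force: [-0.3, 0.2, -0.7]
gripper_width: 0.0496
gripper_force: 12.0
```

>>> jog_arm(
  deltas=[
    [[-0.1, 0.2, -0.04, 0, 0], [-0.1, 0.15, -0.03, 0, 0], [-0.1, 0, 0, 0, 0], [-0.1, 0, 0, -0.1, 0], [-0.1, 0, 0, -0.1, 0], [-0.1, 0, 0, 0, 0]],
  ],
)

```text
time_s: 30.18
tcp_pos: [0.6638, -0.1827, 0.0551]
eef_rot: [180.0, -0.0, 169.4]
contact_force: [-0.7, -0.5, 1.3]
gripper_width: 0.05
gripper_force: 12.0
```

>>> jog_arm(
  deltas=[
    [[-0.1, 0, 0, -0.1, 0], [-0.1, 0, 0, -0.1, 0], [-0.1, 0, 0, 0, 0]],
  ],
)

```text
time_s: 30.55
tcp_pos: [0.6638, -0.1827, 0.053]
eef_rot: [-180.0, -0.0, 169.4]
contact_force: [-1.4, 1.6, 0.1]
gripper_width: 0.05
gripper_force: 12.0
```

>>> jog_arm(
  deltas=[
    [[-0.1, 0, 0, -0.1, 0], [-0.1, 0, 0, 0, 0]],
  ],
)

```text
time_s: 30.8
tcp_pos: [0.6639, -0.1827, 0.052]
eef_rot: [-180.0, -0.0, 169.4]
contact_force: [-1.5, -0.2, 0.4]
gripper_width: 0.0498
gripper_force: 12.0
```

>>> jog_arm(
  deltas=[
    [[-0.1, 0, 0, -0.1, 0], [-0.1, 0, 0, 0, 0]],
  ],
)

```text
time_s: 31.05
tcp_pos: [0.6639, -0.1828, 0.0516]
eef_rot: [-180.0, 0.0, 169.5]
contact_force: [-2.2, 0.1, 3.9]
gripper_width: 0.05
gripper_force: 12.0
```

```bash
python3 m8.py 8 0.04
```

```text
[ 0.66393548 -0.1827482   0.05163139] [-1.79994252e+02  1.73994375e-02  1.69455921e+02] [-2.98619075  0.95629573  5.38904804]
{'top': (np.int64(316), np.int64(134), np.int64(85), np.int64(86)), 'side': (np.int64(220), np.int64(129), np.int64(91), np.int64(76))}
```

View pics/y8.png

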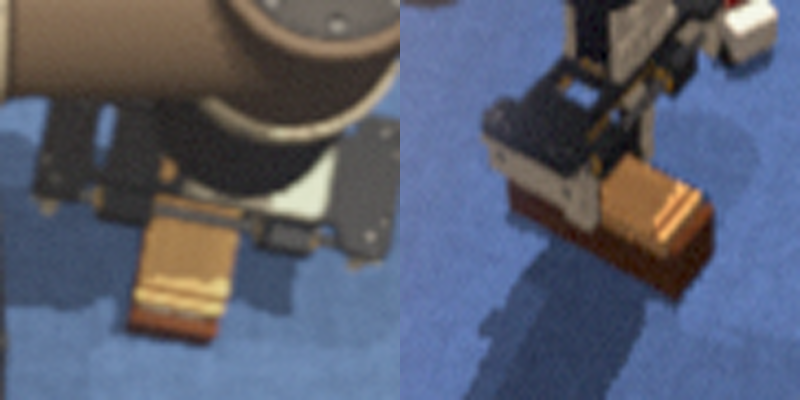

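The lid now sits at the seat height with its stop end inside the stop (the dark stop shows at about (175,328) in the top crop). I'll release and back off.

>>> jog_arm(
  deltas=[
    [[0.0, 0, 0, 0, 0], [0.2, 0, 0, 0, 0], [0.5, 0, 0, 0, 0], [0.8, 0, 0, 0, 0], [1, 0, 0, 2, 0], [1, 0, 0, 4, 0], [1, 0, 0, 4, 0], [1, -4, -2, 3, 0]],
  ],
)

```text
time_s: 32.15
tcp_pos: [0.6256, -0.2022, 0.1823]
eef_rot: [-180.0, 0.1, 169.6]
contact_force: [-0.0, -1.5, 0.2]
gripper_width: 0.0873
gripper_force: 0.0
```

>>> jog_arm(
  deltas=[
    [[1, -4, -5, 0, 0], [1, -4, -5, 0, 0], [1, -4, -5, 0, 0], [1, -4, -5, 0, 0], [1, -2, -5, 0, 0], [1, -2, -4, 0, 0], [1, 0, 0, 0, 0]],
  ],
)

```text
time_s: 33.02
tcp_pos: [0.4258, -0.4903, 0.1805]
eef_rot: [180.0, -0.0, 169.2]
contact_force: [0.2, 1.0, 1.1]
gripper_width: 0.0876
gripper_force: 0.0
```

```bash
cat > m9.py <<'E'
from vis import *
im={n:r.capture(n) for n in("top","side")}
for n in im: cv2.imwrite(f"pics/{n}9.png",im[n])
s=r.get_state();print(s["tcp_pos"])
b=rect(.055,.077,-.025,.025)
base=prism(rect(-.075,.077,-.025,.025),0,.03,False)+[[(rect(-.075,-.067,-.025,.025),0.),(rect(-.075,-.067,-.025,.025),.039)],[(rect(.069,.077,-.025,.025),0.),(rect(.069,.077,-.025,.025),.05)]]
lip=[[(b,.048),(b,.054)]]
p=[.6631,-.1827,-.1847]
w=winof(im,[[.663+a*.1,-.183+c*.1,z] for a in(-1,1) for c in(-1,1) for z in(0,.06)],4)
def cst(cams):
    # lid free, box+lip same pose known
    from scipy.optimize import minimize
    P,c=fit({n:im[n] for n in cams},[base,M["lid"](.03),lip],[p,p,p],w);return [show(q) for q in P],c
for cams in(("top","side"),("top",),("side",)): print(cams,*cst(cams))
m=np.hstack([cv2.resize(im[n][y:y+h,x:x+w_],(400,400),interpolation=cv2.INTER_CUBIC) for n in im for x,y,w_,h in [w[n]]])
f=np.hstack([cv2.resize(im[n],(400,300)) for n in im]);
m=np.vstack([cv2.resize(m,(600,300)),cv2.resize(f,(600,225))])
cv2.imwrite("pics/y9.png",m)
E
python3 m9.py
```

```text
[ 0.42722997 -0.48818848  0.18068235]
('top', 'side') [[np.float64(665.4), np.float64(-186.2), np.float64(-11.92)], [np.float64(662.7), np.float64(-181.0), np.float64(-10.16)], [np.float64(660.9), np.float64(-182.0), np.float64(-9.67)]] 2.413367318006426
('top',) [[np.float64(664.5), np.float64(-181.4), np.float64(-10.4)], [np.float64(662.4), np.float64(-182.5), np.float64(-10.89)], [np.float64(659.9), np.float64(-181.2), np.float64(-10.02)]] 0.28226389279230535
('side',) [[np.float64(666.2), np.float64(-187.1), np.float64(-11.33)], [np.float64(665.6), np.float64(-185.1), np.float64(-10.48)], [np.float64(662.1), np.float64(-187.4), np.float64(-7.59)]] 1.8661821423871934
```

View pics/y9.png

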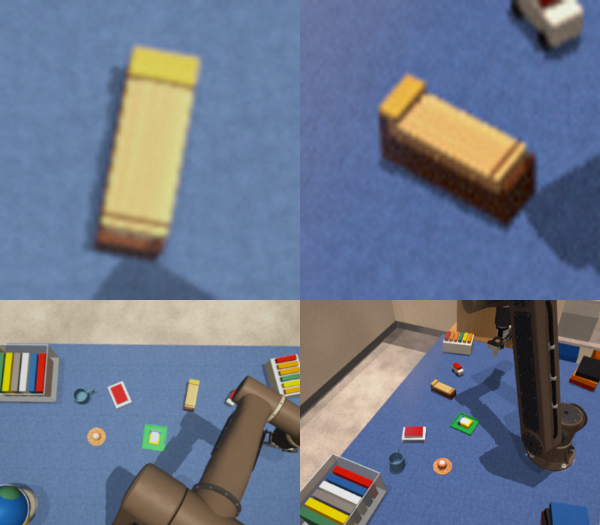

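The lid lies flat and straight on the box, with its upper end under the lip (top crop (165,65)) and its lower end inside the stop at (130,235). Everything else is in place, so I'm handing it in.

```bash
python3 -c "from plant import r;print(r.close_job())"
```

```text
the job is handed in; nothing more can be done
None
```

The job is done and handed in, at about 33 s of the 114 s: the tin, card box and book are each within about 2 mm of centre on their places, the domino box is closed with the lid lying flat and straight, and the mug and van were left alone.

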